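# Snap the lid on the carrot tub

### The arm

A 6-joint arm with a two-finger parallel gripper is mounted at the origin on the work surface. World frame = base frame: x ahead of the robot, y to its left, z up, the work surface at z = 0. Lengths are in m, angles in rad, forces in N, time in s.
With the tool pointing down it reaches from about 0.425 to 0.95 m from the base axis. Payload 3.5 kg.
Tool frame: the origin (TCP) lies on the centre line of the jaws, within the pads' length; the fingertips stand 25 mm ahead of it and the grasp point (between the pads) lies 6 mm ahead of it (ctrl.finger_overhang is the distance from the TCP to the fingertips, in m); z points along the fingers, y is the line along which they close (so a half turn about z gives the same grasp; the last joint's range is limited). The gripper opens to 85 mm and grips with 20 to 120 N. Pads are 22 mm wide; open, the fingers measure 114 mm over their backs; the gripper's body (76 mm by 85 mm) begins 54 mm behind the grasp point. The pads swing forward as they close: fully open they stand 13 mm farther back than shut.
Start: joints at [1.047, 0.286, 1.577, -0, 1.279, -0.15], TCP at [0.246, 0.628, 0.256] pointing down, gripper open.
Joint ranges: [-2.77, 2.77], [-0.9, 2.22], [0.21, 2.48], [-1.53, 4.67], [0.24, 2.81], [-2.84, 2.84]. Speed limits (rad/s): [2.79, 2.79, 3.14, 3.14, 3.14, 3.14].

### API

Orientations are given as a unit quaternion [x, y, z, w].
In Python, from plant import get_state, imaging, job, ctrl gives the robot as it stands.
- The arm moves only by the tool jog_arm, never from a script. Its argument "increments" is a list of rows, each an object of numbers: "dx", "dy", "dz": the shift along the world's x, y, z each as a share of 12 cm, from -1 to 1; "ax", "ay", "az": the turn, a rotation vector about the world's x, y, z each as a share of pi/2 rad, from -1 to 1; "gripper": the gripper command: -1 is shut, 1 is fully open, values between are in proportion. A call has 1 to 10 rows; each row is the pose to reach, as a shift and turn from the pose commanded when the call began; what a row does not reach only later rows make up. A row lasts 1/10 s, in which the tool goes at most 50 mm and 8.59 degrees, less where a joint would pass 70% of its speed; a pose out of reach is approached as far as the arm can. A call with a number of a shift or a turn outside -1 to 1 is refused whole. A call with a gripper value outside its range is refused whole. The fingers move at their own pace and stop on an object; "force" is the grip in N (left out, the last holds). Time passes only in rows, so rows that repeat a pose let the fingers close. It gives the time, the measured TCP pose, the force, the opening and the grip force at its end, in the units of the state.
- get_state(): the state, without advancing time (a new reading comes with each control period).
- imaging.read_camera(name): name is "scene" or "top" or "wrist"; returns a dict with "frame" (400x640x3 uint8, blue, green, red), "depth" (400x640 float32, m along the optical axis (not along the pixel's ray), 0 where there is no reading), "camera_matrix" (3x3 intrinsics, pixels), "extrinsics" (4x4, takes a point from camera to world coordinates); the wrist camera has in their place "mount" (4x4, takes a point from camera to tool coordinates, whose origin is the TCP and whose axes are the flange's). Camera axes: x right, y up, looking along -z (the intrinsics and any distortion apply to the point x, -y, -z); pixel columns grow to the right and rows downward; lengths in m; the calibration is good to about 2 mm. A picture is of the moment at which its call begins: read the wrist's pose just before it.
- job.sign_off(): hands the job in; it is judged then, once.
The state is a dict: "time": time; "qpos": joint angles; "dq": joint speeds; "joint_efforts": joint torques, N m; "eef_pos": TCP position; "tcp_rot": TCP orientation; "contact_force": force on the tool from outside, world axes, zero at the start; "wrist_torque": the same for the moment, N m; "opening": opening from 0.0 (shut) to 1.0 (fully open); "finger_force": force on a finger pad.
Only numpy, scipy, OpenCV 4.12 (cv2) and the standard library are available. Lean on these libraries where they do the work, as an engineer would, in place of code of your own. Each camera call takes 0.05 s, during which the arm holds its last target. There are 200 camera calls.

### The job

Put the chopped carrots away: set the large blue lid on the white tub of orange carrots and press it down until it snaps fully home, flat on the rim all round. Keep the tub upright on the table, and leave the tub of limes and the small red lid where they stand. Let go of the lid when it is on.

Things in the scene. Friction and masses are not known exactly. Their poses are not given: they have to be found in the camera images.
- carrot_tub: White open tub of orange carrot pieces, loose, 0.3-0.6 kg. 80 mm high, 128 mm across the rim, 110 at the foot; mouth 120 mm wide, with 4 spring beads 4 mm below the rim. A loosely laid lid rests 4-9 mm too high; pushing down on its middle with some 5-10 N snaps it past the beads. Origin: centre of underside, z up.
- blue_lid: Matching blue lid, loose, knob up, 0.09 kg, 134 mm across. Origin: centre of underside, z up. Upward: plug, 96 mm across at z = 0, widening to 116 mm at z = 16 mm, enters the mouth; flat disc z = 25-29 mm, its underside comes to lie on the rim; round white upright knob, 28 mm across, z = 29-59 mm, to grip from above. Home, its origin is 55 mm above the tub's.
- lime_tub: Smaller white tub holding green lime pieces, 80 mm high, 100 mm in diameter at the rim; loose. To be left alone. Origin: centre of the underside, z axis up.
- red_lid: Red lid of the smaller tub, same form and heights as the blue one but 106 mm in diameter; loose on the table. Does not fit the carrot tub. To be left alone. Origin: centre of its underside, z axis up.
Things that resemble listed ones, but are neither listed nor needed, are in the scene too. There is more than one size of the blue_lid; the one meant has the size given above.

How it is judged:
At the end, for the whole second after the job is handed in: The blue lid is snapped home on the carrot tub: its disc lies on the rim (within 3 mm of fully down, centred within 10 mm, parallel to the rim within about 3 degrees, knob up), the tub stands upright on the table, all at rest; the lime tub and the red lid are within 30 mm of where they started (z of blue_lid in the frame of carrot_tub between 0.051 and 0.058 m and horizontal distance between blue_lid and carrot_tub below 0.01 m and angle between the z axis of blue_lid and the z axis of carrot_tub, either way round below 0.06 rad and angle between blue_lid's own z axis and vertical below 0.2 rad and angle between carrot_tub's own z axis and vertical below 0.1 rad and height (world z) of carrot_tub between -0.01 and 0.01 m and linear speed of blue_lid below 0.02 m/s and distance of each of lime_tub, red_lid from where it was at the start of the episode below 0.03 m); the robot touches nothing.
It fails at once if the carrot tub is tipped by more than 30 degrees (angle between carrot_tub's own z axis and vertical above 0.52 rad).
It fails at once if the lime tub or the red lid is displaced by more than 60 mm or the lime tub is tipped (distance of any of lime_tub, red_lid from where it was at the start of the episode above 0.06 m or angle between lime_tub's own z axis and vertical above 0.52 rad).
It also fails if it takes over 42 s, if anything falls off the work surface, if the arm or the gripper's body presses on something with over 40 N, if the wrist force passes 120 N, or if a joint passes its speed limit or range.

## Working session

There is one attempt and no reset: what is moved stays moved. The work goes in short steps, Python scripts to look and compute and a tool call to move; the robot and the scene stay as the last step left them, time stands still between calls to the robot, and variables do not carry over. Pictures are saved under pics/ and viewed, at most 10 in all, crops included, and the job is handed in when it is done.

Besides the shell and the picture viewer there is one more tool, called after "Emit:" as a command line: name --argument value ..., lists and objects as JSON in quotes. jog_arm: Moves the arm, as the interface text tells. Shift numbers are shares of 12 cm and turn numbers shares of pi/2 rad, none past 1 either way. Its arguments: {"type":"object","properties":{"increments":{"type":"array"},"force":{"type":"number"}},"required":["increments"]}

```bash
mkdir -p pics; cat > h.py <<'E'
import numpy as np,cv2
from plant import get_state, imaging, job, ctrl
from scipy.spatial.transform import Rotation as R
def cam(n):
    s=get_state(); c=imaging.read_camera(n)
    if 'extrinsics' in c: E=np.array(c['extrinsics'])
    else:
        T=np.eye(4);T[:3,:3]=R.from_quat(s['tcp_rot']).as_matrix();T[:3,3]=s['eef_pos'];E=T@np.array(c['mount'])
    return c['frame'],c['depth'],np.array(c['camera_matrix']),E
def cloud(d,K,E):
    v,u=np.mgrid[:d.shape[0],:d.shape[1]]
    p=np.stack([(u-K[0,2])/K[0,0]*d,-(v-K[1,2])/K[1,1]*d,-d],-1)
    return p@E[:3,:3].T+E[:3,3]
E
python3 - <<'E'
from h import *
f,d,K,E=cam('top'); f2,d2,K2,E2=cam('scene')
cv2.imwrite('pics/top.png',f);cv2.imwrite('pics/scene.png',f2)
P=cloud(d,K,E);h=cv2.cvtColor(f,cv2.COLOR_BGR2HSV)
np.savez('top.npz',f=f,d=d,P=P,K=K,E=E)
for n,lo,hi in [('blue',(95,80,40),(130,255,255)),('orange',(6,130,80),(22,255,255)),('red',(0,130,60),(5,255,255)),('green',(35,60,40),(85,255,255))]:
    m=cv2.inRange(h,lo,hi);k,l,st,c=cv2.connectedComponentsWithStats(m)
    for i in range(1,k):
        if st[i,4]>150:
            q=P[(l==i)&(d>0)]
            print(n,c[i].round(),st[i],np.median(q,0).round(3),(q.max(0)-q.min(0)).round(3))
print(get_state(),ctrl.finger_overhang)
E
```

```text
blue [125.  52.] [108  36  36  34 963] [0.796 0.438 0.131] [0.139 0.131 0.135]
blue [273. 136.] [ 252  116   43   41 1277] [0.652 0.129 0.023] [0.106 0.102 0.035]
blue [200. 158.] [ 172  131   57   55 2348] [0.592 0.295 0.031] [0.139 0.135 0.045]
blue [172. 271.] [ 130  228   85   86 5272] [0.334 0.339 0.042] [0.189 0.205 0.071]
orange [547. 145.] [ 505   93  101   97 6391] [ 0.636 -0.518  0.023] [0.235 0.237 0.024]
orange [439. 226.] [ 419  205   41   44 1436] [ 0.445 -0.259  0.034] [0.1   0.103 0.056]
red [348. 135.] [ 326  114   44   42 1292] [ 0.656 -0.047  0.03 ] [0.102 0.102 0.034]
green [421.  64.] [404  47  37  35 777] [ 0.825 -0.214  0.049] [0.097 0.09  0.073]
green [278. 210.] [262 194  34  33 876] [0.474 0.11  0.036] [0.075 0.076 0.033]
{'time': 0.1, 'qpos': array([ 1.04701009e+00,  2.87129920e-01,  1.57801227e+00, -3.11096115e-05,
        1.27858174e+00, -1.50014087e-01]), 'dq': array([ 2.51478454e-04, -5.34547353e-04, -4.11713694e-03,  2.02319048e-04,
        3.02602887e-05, -2.61925545e-04]), 'joint_efforts': array([ 2.03210468e-03, -4.07295871e+01, -2.93699169e+01, -6.30301861e-05,
        3.39339276e-03, -1.62347122e-07]), 'eef_pos': array([0.24618232, 0.62793689, 0.25506012]), 'tcp_rot': array([ 1.85795572e-01,  9.82587843e-01, -1.01065487e-03, -3.38207284e-04]), 'contact_force': array([-0.67903066, -0.19560186,  0.25109557]), 'wrist_torque': array([0.03319805, 0.0006417 , 0.0007187 ]), 'finger_force': 0.0, 'opening': 0.999096839851478} 0.025
```

View pics/top.png

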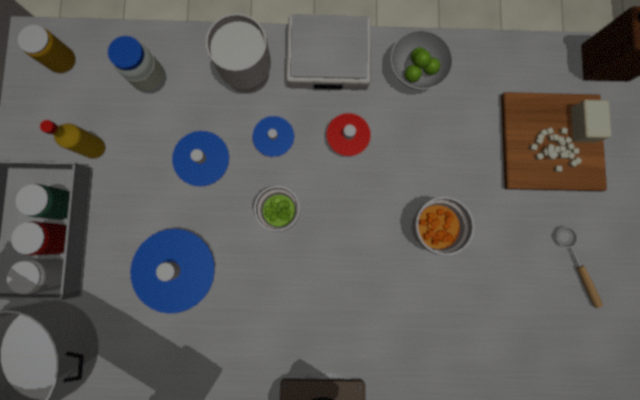

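View pics/scene.png

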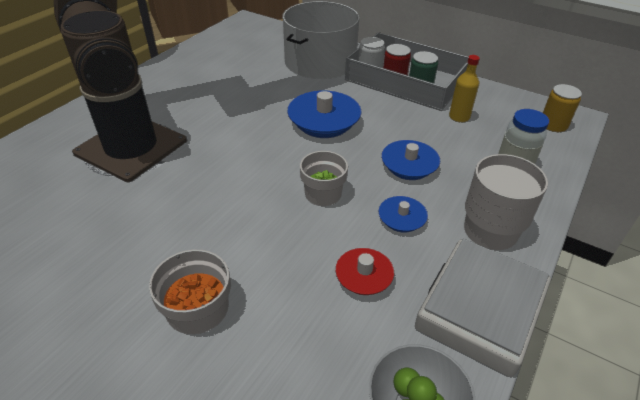

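The top view shows three blue lids: (200,158), about 135 mm; (273,136), about 100 mm; and (172,271), about 195 mm. The middle one, at (200,158), fits the 134 mm description. The carrot tub is at (444,226), the lime tub at (278,208) and the red lid at (348,135).

```bash
python3 - <<'E'
from h import *
Z=np.load('top.npz');f,d,P,K,E=[Z[k] for k in 'fdPKE']
def ray(u,v,z):
    r=E[:3,:3]@np.array([(u-K[0,2])/K[0,0],-(v-K[1,2])/K[1,1],-1]);o=E[:3,3]
    return o+r*(z-o[2])/r[2]
h=cv2.cvtColor(f,cv2.COLOR_BGR2HSV)
m=cv2.inRange(h,(95,80,40),(130,255,255))
def circ(c,z):
    q=np.array([ray(u,v,z)[:2] for u,v in c.reshape(-1,2)],np.float32)
    A=np.c_[2*q,np.ones(len(q))];x=np.linalg.lstsq(A,(q**2).sum(1),rcond=None)[0]
    return x[:2],2*np.sqrt(x[2]+x[:2]@x[:2])
for c in cv2.findContours(m,cv2.RETR_EXTERNAL,cv2.CHAIN_APPROX_NONE)[0]:
    if cv2.contourArea(c)>1000: print('blue',c.mean((0,1)).round(),circ(c,.029))
z=P[...,2]
for nm,(x0,y0),lo,hi,zz in [('tub',(.45,-.27),.07,.095,.08),('knob',(.6,.3),.05,.075,.059),('lime',(.474,.11),.065,.1,.08)]:
    mm=((np.hypot(P[...,0]-x0,P[...,1]-y0)<.1)&(z>lo)&(z<hi)&(d>0)).astype(np.uint8)
    q=P[mm>0]; print(nm,len(q),np.median(q,0).round(4),q.min(0).round(3),q.max(0).round(3))
    c=max(cv2.findContours(mm,cv2.RETR_EXTERNAL,cv2.CHAIN_APPROX_NONE)[0],key=cv2.contourArea)
    print(circ(c,zz))
g=((z>.05)&(d>0)&(np.hypot(P[...,0]-.45,P[...,1]+.27)<.1)).astype(np.uint8)*255
a=cv2.resize(f[100:300,150:300],None,fx=2.6,fy=2.6,interpolation=2);b=cv2.resize(f[165:285,380:510],None,fx=3,fy=3)
o=np.zeros((520,790,3),np.uint8);o[:a.shape[0],:a.shape[1]]=a;o[:b.shape[0],395:395+b.shape[1]]=b
cv2.imwrite('pics/c.png',o)
E
```

```text
blue [172. 271.] (array([0.33387267, 0.34642258]), np.float64(0.1877916191806958))
blue [200. 158.] (array([0.59426596, 0.29763149]), np.float64(0.13128536607601665))
blue [273. 136.] (array([0.65157219, 0.1295389 ]), np.float64(0.09744849822682403))
tub 515 [ 0.4445 -0.2682  0.0802] [ 0.382 -0.32   0.07 ] [ 0.507 -0.194  0.084]
(array([ 0.44440559, -0.25663009]), np.float64(0.12700819407486455))
knob 129 [0.5921 0.2959 0.0599] [0.58  0.283 0.051] [0.606 0.31  0.064]
(array([0.59251293, 0.29617665]), np.float64(0.027240315875300684))
lime 332 [0.4783 0.1173 0.0804] [0.425 0.061 0.066] [0.524 0.159 0.085]
(array([0.47426384, 0.10998146]), np.float64(0.09807299845385362))
```

View pics/c.png

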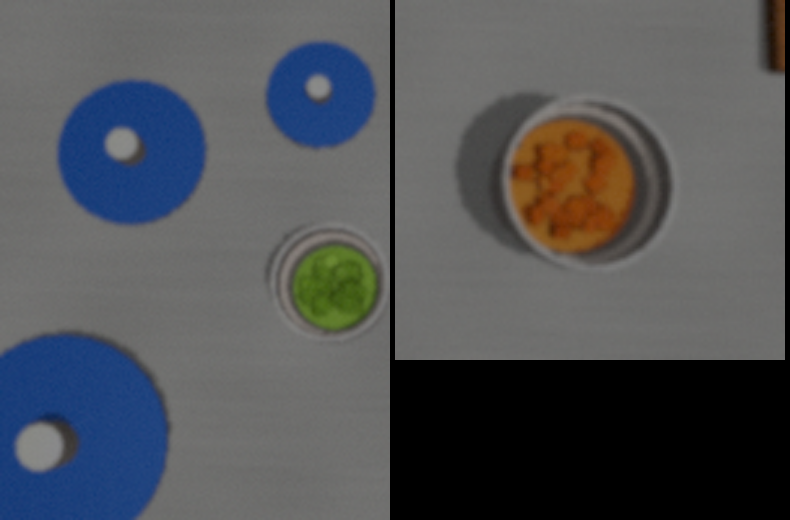

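The crop confirms it: the chosen lid at crop (132,152), which is top view (200,158), measures 131 mm across. The others measure 97 and 188 mm. Its knob is at (0.593, 0.297). The carrot tub's rim centre is at (0.444, -0.257), seen at crop (588,182). I'll move over the knob now.

Emit:
jog_arm --increments '[{"dx": 0.15,"dy": -0.15,"gripper": 1},{"dx": 0.4,"dy": -0.4,"gripper": 1},{"dx": 0.7,"dy": -0.7,"gripper": 1},{"dx": 1,"dy": -1,"gripper": 1}]' --force 50

```text
$.increments[0]: bad value
```

Emit:
jog_arm --increments '[{"dx": 0.25,"dy": -0.25,"gripper": 1},{"dx": 0.5,"dy": -0.5,"gripper": 1},{"dx": 0.75,"dy": -0.75,"gripper": 1},{"dx": 1,"dy": -1,"gripper": 1}]'

```text
$.increments[0]: bad value
```

Emit:
jog_arm --increments '[{"dx": 0.3,"dy": -0.25,"dz": -0.2,"gripper": 1},{"dx": 0.55,"dy": -0.5,"dz": -0.4,"gripper": 1},{"dx": 0.75,"dy": -0.65,"dz": -0.6,"gripper": 1},{"dx": 0.89,"dy": -0.76,"dz": -0.75,"gripper": 1},{"dx": 0.89,"dy": -0.76,"dz": -0.75,"gripper": 1},{"dx": 0.89,"dy": -0.76,"dz": -0.75,"gripper": 1}]'

```text
$.increments[0]: bad value
```

```bash
python3 - <<'E'
from h import *
f,d,K,E=cam('wrist');P=cloud(d,K,E)
print(E.round(3))
m=((P[...,2]>.05)&(P[...,2]<.07)&(d>0)&(np.hypot(P[...,0]-.593,P[...,1]-.297)<.04)).astype(np.uint8)
q=P[m>0]
if len(q): print(len(q),cv2.minEnclosingCircle(q[:,:2].astype(np.float32)),np.median(q,0))
m=cv2.inRange(cv2.cvtColor(f,cv2.COLOR_BGR2HSV),(95,80,40),(130,255,255));q=P[(m>0)&(d>0)&(abs(P[...,2]-.029)<.006)]
print(len(q),cv2.minEnclosingCircle(q[:,:2].astype(np.float32)),np.median(q[:,2]))
cv2.imwrite('pics/w1.png',f);s=get_state();print(s['time'],s['eef_pos'],s['tcp_rot'])
E
```

```text
[[ 0.365 -0.893 -0.262  0.179]
 [ 0.931  0.35   0.105  0.655]
 [-0.002 -0.282  0.959  0.372]
 [ 0.     0.     0.     1.   ]]
7 ((0.2749332785606384, 0.40651392936706543), 0.02853323705494404) 0.034657668212183024
0.15 [0.24619841 0.62798972 0.25521693] [ 1.85801067e-01  9.82586917e-01 -8.94869502e-04 -3.37102368e-04]
```

View pics/w1.png

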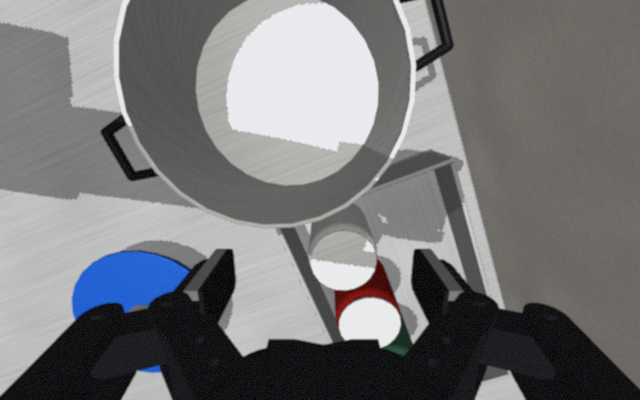

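All three moves were refused, so the rows probably need every key. The wrist view shows the arm still over the jar box at (350,290), with the pot behind it. Resending with full rows.

Emit:
jog_arm --increments '[{"dx": 0.15,"dy": -0.15,"dz": 0,"ax": 0,"ay": 0,"az": 0,"gripper": 1},{"dx": 0.4,"dy": -0.4,"dz": 0,"ax": 0,"ay": 0,"az": 0,"gripper": 1},{"dx": 0.7,"dy": -0.7,"dz": 0,"ax": 0,"ay": 0,"az": 0,"gripper": 1},{"dx": 1,"dy": -1,"dz": 0,"ax": 0,"ay": 0,"az": 0,"gripper": 1}]' --force 50

```text
time: 0.55
eef_pos: [0.3656, 0.5085, 0.2558]
tcp_rot: [0.185, 0.983, -0.0, -0.0]
contact_force: [1.6, 0.3, 0.9]
opening: 1.005
finger_force: 0.0
```

Emit:
jog_arm --increments '[{"dx": 0.25,"dy": -0.25,"dz": 0,"ax": 0,"ay": 0,"az": 0,"gripper": 1},{"dx": 0.5,"dy": -0.5,"dz": 0,"ax": 0,"ay": 0,"az": 0,"gripper": 1},{"dx": 0.75,"dy": -0.75,"dz": 0,"ax": 0,"ay": 0,"az": 0,"gripper": 1},{"dx": 1,"dy": -1,"dz": 0,"ax": 0,"ay": 0,"az": 0,"gripper": 1}]'

```text
time: 0.95
eef_pos: [0.486, 0.3882, 0.256]
tcp_rot: [0.186, 0.983, -0.0, -0.0]
contact_force: [0.2, 1.1, 0.1]
opening: 0.998
finger_force: 0.0
```

Emit:
jog_arm --increments '[{"dx": 0.3,"dy": -0.25,"dz": -0.2,"ax": 0,"ay": 0,"az": 0,"gripper": 1},{"dx": 0.55,"dy": -0.5,"dz": -0.4,"ax": 0,"ay": 0,"az": 0,"gripper": 1},{"dx": 0.75,"dy": -0.65,"dz": -0.6,"ax": 0,"ay": 0,"az": 0,"gripper": 1},{"dx": 0.89,"dy": -0.76,"dz": -0.75,"ax": 0,"ay": 0,"az": 0,"gripper": 1},{"dx": 0.89,"dy": -0.76,"dz": -0.75,"ax": 0,"ay": 0,"az": 0,"gripper": 1},{"dx": 0.89,"dy": -0.76,"dz": -0.75,"ax": 0,"ay": 0,"az": 0,"gripper": 1}]'

```text
time: 1.55
eef_pos: [0.5916, 0.2982, 0.1655]
tcp_rot: [0.186, 0.982, -0.0, -0.001]
contact_force: [-0.2, 0.2, 0.9]
opening: 0.998
finger_force: 0.0
```

```bash
cat > w.py <<'E'
from h import *
import sys
f,d,K,E=cam('wrist');P=cloud(d,K,E)
m=((P[...,2]>.05)&(P[...,2]<.07)&(d>0)&(np.hypot(P[...,0]-.593,P[...,1]-.297)<.04))
q=P[m]
if len(q): print('knob',len(q),cv2.minEnclosingCircle(q[:,:2].astype(np.float32)),np.median(q,0))
m=cv2.inRange(cv2.cvtColor(f,cv2.COLOR_BGR2HSV),(95,80,40),(130,255,255));q=P[(m>0)&(d>0)]
print('blue',len(q),cv2.minEnclosingCircle(q[:,:2].astype(np.float32)),np.median(q[:,2]))
cv2.imwrite(sys.argv[1],f);s=get_state();print(s['time'],s['eef_pos'],s['tcp_rot'],s['contact_force'])
E
python3 w.py pics/w2.png
```

```text
knob 955 ((0.5939614772796631, 0.29664409160614014), 0.013850524090230465) [0.59298465 0.29705056 0.05799774]
blue 17941 ((0.7050343751907349, 0.27486878633499146), 0.203744575381279) 0.02808122632287674
1.6 [0.5917288  0.29895048 0.16674115] [ 1.85741743e-01  9.82598577e-01  2.03561128e-04 -2.05571452e-05] [0.19121724 0.99883125 0.57522727]
```

View pics/w2.png

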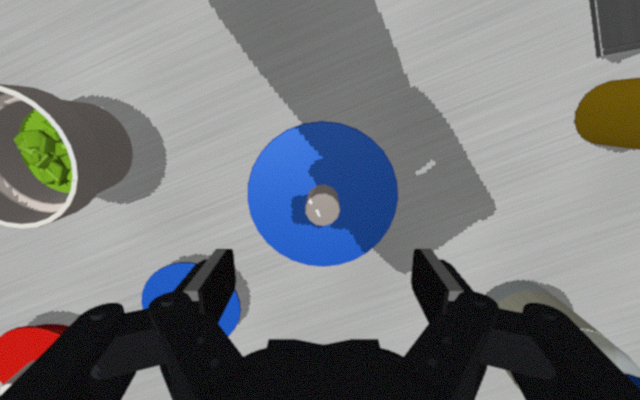

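The knob is at (322,208), centred between the fingers on the 134 mm lid. Descend and grip.

Emit:
jog_arm --increments '[{"dx": 0.015,"dy": -0.015,"dz": -0.2,"ax": 0,"ay": 0,"az": 0,"gripper": 1},{"dx": 0.015,"dy": -0.015,"dz": -0.45,"ax": 0,"ay": 0,"az": 0,"gripper": 1},{"dx": 0.015,"dy": -0.015,"dz": -0.65,"ax": 0,"ay": 0,"az": 0,"gripper": 1},{"dx": 0.015,"dy": -0.015,"dz": -0.78,"ax": 0,"ay": 0,"az": 0,"gripper": 1},{"dx": 0.015,"dy": -0.015,"dz": -0.88,"ax": 0,"ay": 0,"az": 0,"gripper": 1},{"dx": 0.015,"dy": -0.015,"dz": -0.88,"ax": 0,"ay": 0,"az": 0,"gripper": 1}]'

```text
time: 2.2
eef_pos: [0.5928, 0.2971, 0.0597]
tcp_rot: [0.185, 0.983, -0.0, -0.001]
contact_force: [0.1, -0.0, -0.3]
opening: 0.996
finger_force: 0.0
```

Emit:
jog_arm --increments '[{"dx": 0,"dy": 0,"dz": 0,"ax": 0,"ay": 0,"az": 0,"gripper": -1},{"dx": 0,"dy": 0,"dz": 0,"ax": 0,"ay": 0,"az": 0,"gripper": -1},{"dx": 0,"dy": 0,"dz": 0,"ax": 0,"ay": 0,"az": 0,"gripper": -1},{"dx": 0,"dy": 0,"dz": 0,"ax": 0,"ay": 0,"az": 0,"gripper": -1},{"dx": 0,"dy": 0,"dz": 0,"ax": 0,"ay": 0,"az": 0,"gripper": -1},{"dx": 0,"dy": 0,"dz": 0,"ax": 0,"ay": 0,"az": 0,"gripper": -1},{"dx": 0,"dy": 0,"dz": 0,"ax": 0,"ay": 0,"az": 0,"gripper": -1},{"dx": 0,"dy": 0,"dz": 0,"ax": 0,"ay": 0,"az": 0,"gripper": -1}]' --force 60

```text
time: 3.0
eef_pos: [0.5946, 0.2969, 0.062]
tcp_rot: [0.186, 0.983, 0.0, 0.001]
contact_force: [0.2, -0.1, 5.1]
opening: 0.303
finger_force: 59.5
```

Emit:
jog_arm --increments '[{"dx": 0,"dy": 0,"dz": 0.1,"ax": 0,"ay": 0,"az": 0,"gripper": -1},{"dx": 0,"dy": 0,"dz": 0.3,"ax": 0,"ay": 0,"az": 0,"gripper": -1},{"dx": 0,"dy": 0,"dz": 0.55,"ax": 0,"ay": 0,"az": 0,"gripper": -1},{"dx": 0,"dy": 0,"dz": 0.8,"ax": 0,"ay": 0,"az": 0,"gripper": -1},{"dx": 0,"dy": 0,"dz": 1,"ax": 0,"ay": 0,"az": 0,"gripper": -1},{"dx": 0,"dy": 0,"dz": 1,"ax": 0,"ay": 0,"az": 0,"gripper": -1}]'

```text
time: 3.6
eef_pos: [0.5956, 0.2974, 0.1855]
tcp_rot: [0.186, 0.983, 0.002, 0.003]
contact_force: [0.5, 0.8, -1.4]
opening: 0.302
finger_force: 59.1
```

```bash
cat > lid.py <<'E'
from h import *
import sys
f,d,K,E=cam('wrist');P=cloud(d,K,E);s=get_state();t=s['eef_pos']
m=cv2.inRange(cv2.cvtColor(f,cv2.COLOR_BGR2HSV),(95,80,40),(130,255,255))
k=(m>0)&(d>0)&(np.hypot(P[...,0]-t[0],P[...,1]-t[1])<.09)&(P[...,2]>t[2]-.06)
q=P[k];A=np.c_[q[:,:2]-t[:2],np.ones(len(q))];z=q[:,2]
for _ in range(4):
    x=np.linalg.lstsq(A,z,rcond=None)[0];r=abs(A@x-z)<.003;A,z,q=A[r],z[r],q[r]
print(len(q),'slope',x[:2].round(3),'disc top rel TCP',x[2],'enclosing',cv2.minEnclosingCircle(q[:,:2].astype(np.float32)))
cv2.imwrite(sys.argv[1],f);print(s['time'],t,s['contact_force'],s['opening'],s['finger_force'])
E
python3 lid.py pics/w3.png
```

```text
29807 slope [0.006 0.002] disc top rel TCP 0.15156995724526845 enclosing ((0.5959905385971069, 0.2976818084716797), 0.06683254987001419)
3.65 [0.59443297 0.29692102 0.18254673] [ 0.445727   -0.66854052 -1.74471725] 0.3034839525432937 59.05593931674957
```

View pics/w3.png

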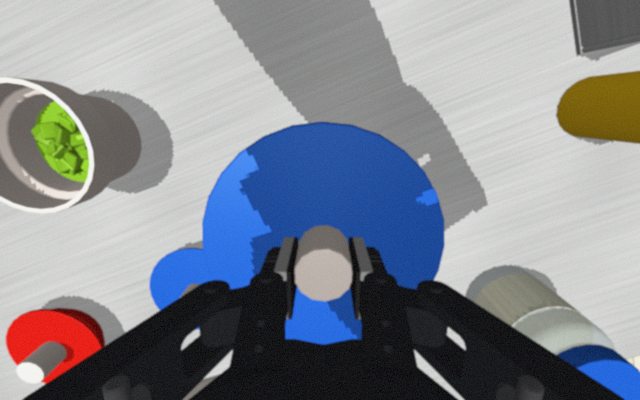

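The lid is held level (slope under 0.4°) at (322,230) in the view and centred on the TCP to about 1 mm. Carry it over the tub.

Emit:
jog_arm --increments '[{"dx": 0,"dy": -0.1,"dz": 0.1,"ax": 0,"ay": 0,"az": 0,"gripper": -1},{"dx": -0.05,"dy": -0.25,"dz": 0.2,"ax": 0,"ay": 0,"az": 0,"gripper": -1},{"dx": -0.12,"dy": -0.5,"dz": 0.25,"ax": 0,"ay": 0,"az": 0,"gripper": -1},{"dx": -0.2,"dy": -0.75,"dz": 0.25,"ax": 0,"ay": 0,"az": 0,"gripper": -1},{"dx": -0.27,"dy": -1,"dz": 0.25,"ax": 0,"ay": 0,"az": 0,"gripper": -1}]'

```text
time: 4.15
eef_pos: [0.5598, 0.1748, 0.2091]
tcp_rot: [0.186, 0.983, -0.001, -0.002]
contact_force: [-0.3, -0.3, -0.9]
opening: 0.302
finger_force: 59.1
```

Emit:
jog_arm --increments '[{"dx": -0.07,"dy": -0.25,"dz": 0,"ax": 0,"ay": 0,"az": 0,"gripper": -1},{"dx": -0.14,"dy": -0.5,"dz": 0,"ax": 0,"ay": 0,"az": 0,"gripper": -1},{"dx": -0.2,"dy": -0.75,"dz": 0,"ax": 0,"ay": 0,"az": 0,"gripper": -1},{"dx": -0.27,"dy": -1,"dz": 0,"ax": 0,"ay": 0,"az": 0,"gripper": -1}]'

```text
time: 4.55
eef_pos: [0.5272, 0.0549, 0.2089]
tcp_rot: [0.186, 0.983, -0.0, -0.002]
contact_force: [0.5, -0.0, -1.7]
opening: 0.3
finger_force: 59.1
```

Emit:
jog_arm --increments '[{"dx": -0.07,"dy": -0.25,"dz": 0,"ax": 0,"ay": 0,"az": 0,"gripper": -1},{"dx": -0.14,"dy": -0.5,"dz": 0,"ax": 0,"ay": 0,"az": 0,"gripper": -1},{"dx": -0.2,"dy": -0.75,"dz": 0,"ax": 0,"ay": 0,"az": 0,"gripper": -1},{"dx": -0.27,"dy": -1,"dz": 0,"ax": 0,"ay": 0,"az": 0,"gripper": -1}]'

```text
time: 4.95
eef_pos: [0.4947, -0.0647, 0.209]
tcp_rot: [0.186, 0.983, 0.0, -0.002]
contact_force: [0.1, 0.4, -0.4]
opening: 0.304
finger_force: 59.1
```

Emit:
jog_arm --increments '[{"dx": -0.07,"dy": -0.25,"dz": 0,"ax": 0,"ay": 0,"az": 0,"gripper": -1},{"dx": -0.14,"dy": -0.5,"dz": 0,"ax": 0,"ay": 0,"az": 0,"gripper": -1},{"dx": -0.2,"dy": -0.75,"dz": 0,"ax": 0,"ay": 0,"az": 0,"gripper": -1},{"dx": -0.27,"dy": -1,"dz": 0,"ax": 0,"ay": 0,"az": 0,"gripper": -1}]'

```text
time: 5.35
eef_pos: [0.4623, -0.1844, 0.209]
tcp_rot: [0.186, 0.983, 0.001, -0.002]
contact_force: [-0.6, 0.9, -0.8]
opening: 0.3
finger_force: 59.1
```

Emit:
jog_arm --increments '[{"dx": -0.06,"dy": -0.2,"dz": 0,"ax": 0,"ay": 0,"az": 0,"gripper": -1},{"dx": -0.1,"dy": -0.4,"dz": 0,"ax": 0,"ay": 0,"az": 0,"gripper": -1},{"dx": -0.14,"dy": -0.55,"dz": 0,"ax": 0,"ay": 0,"az": 0,"gripper": -1},{"dx": -0.17,"dy": -0.62,"dz": 0,"ax": 0,"ay": 0,"az": 0,"gripper": -1},{"dx": -0.17,"dy": -0.62,"dz": 0,"ax": 0,"ay": 0,"az": 0,"gripper": -1},{"dx": -0.17,"dy": -0.62,"dz": 0,"ax": 0,"ay": 0,"az": 0,"gripper": -1}]'

```text
time: 5.95
eef_pos: [0.4433, -0.2571, 0.2099]
tcp_rot: [0.186, 0.983, 0.001, -0.001]
contact_force: [-0.2, 0.7, -0.6]
opening: 0.303
finger_force: 59.1
```

```bash
python3 lid.py pics/w4.png; python3 - <<'E'
from h import *
f,d,K,E=cam('scene');P=cloud(d,K,E)
q=P[(d>0)&(P[...,2]>.074)&(P[...,2]<.086)&(np.hypot(P[...,0]-.4444,P[...,1]+.2566)<.075)]
A=np.c_[2*q[:,:2],np.ones(len(q))];x=np.linalg.lstsq(A,(q[:,:2]**2).sum(1),rcond=None)[0]
print('rim',len(q),x[:2],np.sqrt(x[2]+x[:2]@x[:2]),q.min(0),q.max(0))
cv2.imwrite('pics/s4.png',f)
E
```

```text
30060 slope [-0.003  0.001] disc top rel TCP 0.17610168527752415 enclosing ((0.44346144795417786, -0.2564605474472046), 0.066793292760849)
6.0 [ 0.44351656 -0.25689977  0.21018933] [ 0.03206256  0.09925649 -1.20601963] 0.30755340405889087 59.14016246795654
rim 502 [ 0.4454531 -0.259346 ] 0.06139232246708791 [ 0.38418187 -0.32307689  0.07403183] [ 0.51005467 -0.19469641  0.08150655]
```

View pics/s4.png

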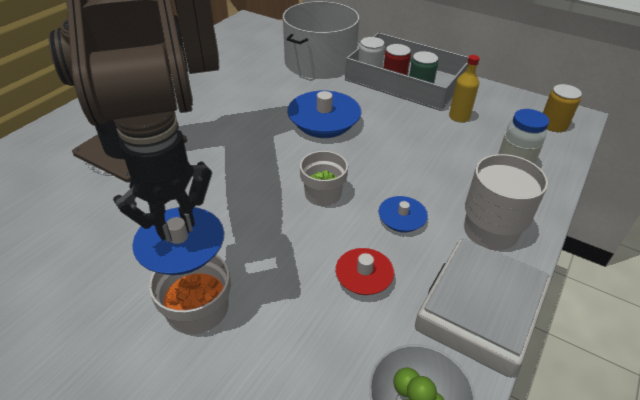

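The lid at (178,240) in the scene view hangs over the carrot tub at (190,290), level. The two rim estimates agree within 3 mm. Lower it with a shift of about 1.5 mm in each axis.

Emit:
jog_arm --increments '[{"dx": 0.012,"dy": -0.012,"dz": -0.15,"ax": 0,"ay": 0,"az": 0,"gripper": -1},{"dx": 0.012,"dy": -0.012,"dz": -0.3,"ax": 0,"ay": 0,"az": 0,"gripper": -1},{"dx": 0.012,"dy": -0.012,"dz": -0.42,"ax": 0,"ay": 0,"az": 0,"gripper": -1},{"dx": 0.012,"dy": -0.012,"dz": -0.52,"ax": 0,"ay": 0,"az": 0,"gripper": -1},{"dx": 0.012,"dy": -0.012,"dz": -0.6,"ax": 0,"ay": 0,"az": 0,"gripper": -1},{"dx": 0.012,"dy": -0.012,"dz": -0.66,"ax": 0,"ay": 0,"az": 0,"gripper": -1},{"dx": 0.012,"dy": -0.012,"dz": -0.66,"ax": 0,"ay": 0,"az": 0,"gripper": -1}]'

```text
time: 6.75
eef_pos: [0.4448, -0.2588, 0.1306]
tcp_rot: [0.186, 0.983, 0.0, -0.001]
contact_force: [0.3, 0.7, -0.4]
opening: 0.305
finger_force: 59.2
```

Emit:
jog_arm --increments '[{"dx": 0,"dy": 0,"dz": -0.02,"ax": 0,"ay": 0,"az": 0,"gripper": -1},{"dx": 0,"dy": 0,"dz": -0.04,"ax": 0,"ay": 0,"az": 0,"gripper": -1},{"dx": 0,"dy": 0,"dz": -0.06,"ax": 0,"ay": 0,"az": 0,"gripper": -1},{"dx": 0,"dy": 0,"dz": -0.06,"ax": 0,"ay": 0,"az": 0,"gripper": -1}]'

```text
time: 7.15
eef_pos: [0.4464, -0.2601, 0.1269]
tcp_rot: [0.186, 0.983, -0.001, 0.002]
contact_force: [-0.9, 2.6, 6.9]
opening: 0.304
finger_force: 60.1
```

Emit:
jog_arm --increments '[{"dx": 0,"dy": 0,"dz": -0.02,"ax": 0,"ay": 0,"az": 0,"gripper": -1},{"dx": 0,"dy": 0,"dz": -0.035,"ax": 0,"ay": 0,"az": 0,"gripper": -1},{"dx": 0,"dy": 0,"dz": -0.035,"ax": 0,"ay": 0,"az": 0,"gripper": -1}]'

```text
time: 7.45
eef_pos: [0.4475, -0.2609, 0.1253]
tcp_rot: [0.186, 0.983, -0.002, 0.003]
contact_force: [-3.6, 3.4, 15.7]
opening: 0.307
finger_force: 61.1
```

It took 15.7 N plus side load without snapping, so the lid is probably slightly off-centre. Ease off, let go so it can self-centre, then look.

Emit:
jog_arm --increments '[{"dx": 0,"dy": 0,"dz": 0.03,"ax": 0,"ay": 0,"az": 0,"gripper": -1},{"dx": 0,"dy": 0,"dz": 0.06,"ax": 0,"ay": 0,"az": 0,"gripper": -1},{"dx": 0,"dy": 0,"dz": 0.06,"ax": 0,"ay": 0,"az": 0,"gripper": 0.1},{"dx": 0,"dy": 0,"dz": 0.06,"ax": 0,"ay": 0,"az": 0,"gripper": 1},{"dx": 0,"dy": 0,"dz": 0.06,"ax": 0,"ay": 0,"az": 0,"gripper": 1},{"dx": 0,"dy": 0,"dz": 0.06,"ax": 0,"ay": 0,"az": 0,"gripper": 1},{"dx": 0,"dy": 0,"dz": 0.06,"ax": 0,"ay": 0,"az": 0,"gripper": 1}]'

```text
time: 8.15
eef_pos: [0.4452, -0.2592, 0.1272]
tcp_rot: [0.186, 0.983, 0.0, -0.0]
contact_force: [-0.2, -0.1, -0.8]
opening: 1.001
finger_force: 0.0
```

Emit:
jog_arm --increments '[{"dx": 0,"dy": 0,"dz": 0.2,"ax": 0,"ay": 0,"az": 0,"gripper": 1},{"dx": 0,"dy": 0,"dz": 0.5,"ax": 0,"ay": 0,"az": 0,"gripper": 1},{"dx": 0,"dy": 0,"dz": 0.8,"ax": 0,"ay": 0,"az": 0,"gripper": 1},{"dx": 0,"dy": 0,"dz": 0.8,"ax": 0,"ay": 0,"az": 0,"gripper": 1}]'

```text
time: 8.55
eef_pos: [0.4477, -0.2613, 0.2297]
tcp_rot: [0.186, 0.983, -0.003, 0.005]
contact_force: [0.8, 0.0, 0.1]
opening: 0.998
finger_force: 0.0
```

```bash
cat > chk.py <<'E'
from h import *
import sys
def fit(q):
    A=np.c_[2*q[:,:2],np.ones(len(q))];x=np.linalg.lstsq(A,(q[:,:2]**2).sum(1),rcond=None)[0]
    return x[:2].round(4),np.sqrt(x[2]+x[:2]@x[:2]).round(4)
s=get_state();t=s['eef_pos']
for n in ('wrist','top'):
    f,d,K,E=cam(n);P=cloud(d,K,E);h=cv2.cvtColor(f,cv2.COLOR_BGR2HSV)
    near=(d>0)&(np.hypot(P[...,0]-.446,P[...,1]+.259)<.085)
    m=(cv2.inRange(h,(95,80,40),(130,255,255))>0)&near
    q=P[m&(P[...,2]>.075)&(P[...,2]<.11)]
    if len(q)>30:
        A=np.c_[q[:,0]-.446,q[:,1]+.259,np.ones(len(q))];x=np.linalg.lstsq(A,q[:,2],rcond=None)[0]
        print(n,'disc',len(q),'slope',x[:2].round(3),'z',x[2].round(4),'c',cv2.minEnclosingCircle(q[:,:2].astype(np.float32)))
    k=near&(P[...,2]>.112)&(P[...,2]<.13)&(h[...,1]<80)
    if k.sum()>10: print(n,'knob',P[k].mean(0).round(4),cv2.minEnclosingCircle(P[k][:,:2].astype(np.float32)))
    if n=='wrist':cv2.imwrite(sys.argv[1],f)
f,d,K,E=cam('scene');P=cloud(d,K,E);h=cv2.cvtColor(f,cv2.COLOR_BGR2HSV)
near=(d>0)&(np.hypot(P[...,0]-.446,P[...,1]+.259)<.085)
w=near&(h[...,1]<60)
q=P[w&(P[...,2]>.03)&(P[...,2]<.06)]
r=np.c_[q[:,0],q[:,1]]
from scipy.optimize import least_squares
# tub wall cone: radius 55..64 over the height
g=least_squares(lambda c:np.hypot(q[:,0]-c[0],q[:,1]-c[1])-(.055+.009*q[:,2]/.08),[.445,-.258],loss='soft_l1',f_scale=.002)
print('tub wall',len(q),g.x,abs(g.fun).mean())
cv2.imwrite('pics/s_'+sys.argv[1][5:],cv2.resize(f[180:360,100:280],None,fx=3,fy=3))
print(s['time'],t,s['tcp_rot'],s['contact_force'])
E
python3 chk.py pics/w5.png
```

```text
wrist disc 16703 slope [ 0.062 -0.035] z 0.0918 c ((0.4394010007381439, -0.255648672580719), 0.06664338707923889)
wrist knob [ 0.4366 -0.2545  0.1208] ((0.43721485137939453, -0.2545854151248932), 0.013644613325595856)
top disc 2107 slope [ 0.062 -0.036] z 0.0939 c ((0.4391343891620636, -0.25383618474006653), 0.06638051569461823)
top knob [ 0.4371 -0.2521  0.1223] ((0.4373357594013214, -0.25347959995269775), 0.014055845327675343)
tub wall 433 [ 0.43786292 -0.25489973] 0.002754555065594709
8.55 [ 0.44771491 -0.2612777   0.22971449] [ 0.18572412  0.98258426 -0.00301724  0.00506145] [0.79476987 0.04015458 0.10623216]
```

View pics/s_w5.png

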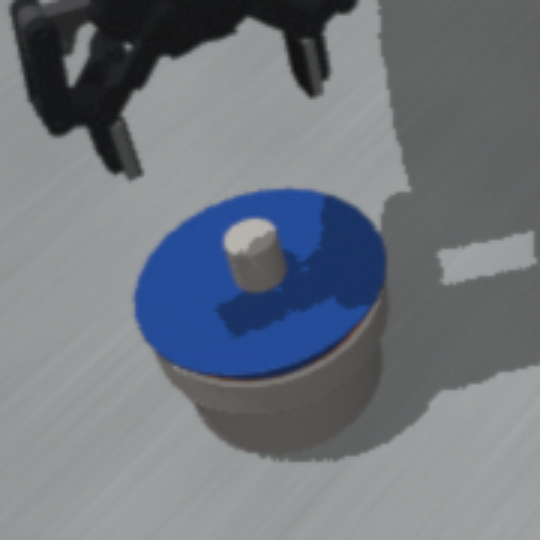

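The view shows the lid lying loose and tilted about 4° at (260,285) in the crop, high toward +x/-y. I'll shut the fingers and push down on the knob top, slightly toward the high side.

Emit:
jog_arm --increments '[{"dx": -0.035,"dy": 0.015,"dz": 0,"ax": 0,"ay": 0,"az": 0,"gripper": -1},{"dx": -0.035,"dy": 0.015,"dz": 0,"ax": 0,"ay": 0,"az": 0,"gripper": -1},{"dx": -0.035,"dy": 0.015,"dz": 0,"ax": 0,"ay": 0,"az": 0,"gripper": -1},{"dx": -0.035,"dy": 0.015,"dz": 0,"ax": 0,"ay": 0,"az": 0,"gripper": -1},{"dx": -0.035,"dy": 0.015,"dz": -0.1,"ax": 0,"ay": 0,"az": 0,"gripper": -1},{"dx": -0.035,"dy": 0.015,"dz": -0.25,"ax": 0,"ay": 0,"az": 0,"gripper": -1},{"dx": -0.035,"dy": 0.015,"dz": -0.4,"ax": 0,"ay": 0,"az": 0,"gripper": -1},{"dx": -0.035,"dy": 0.015,"dz": -0.48,"ax": 0,"ay": 0,"az": 0,"gripper": -1},{"dx": -0.035,"dy": 0.015,"dz": -0.48,"ax": 0,"ay": 0,"az": 0,"gripper": -1},{"dx": -0.035,"dy": 0.015,"dz": -0.48,"ax": 0,"ay": 0,"az": 0,"gripper": -1}]'

```text
time: 9.7
eef_pos: [0.4411, -0.2575, 0.1658]
tcp_rot: [0.186, 0.983, -0.0, -0.0]
contact_force: [0.6, 0.4, -0.1]
opening: -0.002
finger_force: 0.0
```

Emit:
jog_arm --increments '[{"dx": 0,"dy": 0,"dz": -0.03,"ax": 0,"ay": 0,"az": 0,"gripper": -1},{"dx": 0,"dy": 0,"dz": -0.06,"ax": 0,"ay": 0,"az": 0,"gripper": -1},{"dx": 0,"dy": 0,"dz": -0.09,"ax": 0,"ay": 0,"az": 0,"gripper": -1},{"dx": 0,"dy": 0,"dz": -0.09,"ax": 0,"ay": 0,"az": 0,"gripper": -1}]'

```text
time: 10.1
eef_pos: [0.4407, -0.2571, 0.1544]
tcp_rot: [0.186, 0.983, 0.0, -0.0]
contact_force: [-0.3, -0.9, 0.7]
opening: 0.0
finger_force: 0.0
```

Emit:
jog_arm --increments '[{"dx": 0,"dy": 0,"dz": -0.03,"ax": 0,"ay": 0,"az": 0,"gripper": -1},{"dx": 0,"dy": 0,"dz": -0.06,"ax": 0,"ay": 0,"az": 0,"gripper": -1},{"dx": 0,"dy": 0,"dz": -0.08,"ax": 0,"ay": 0,"az": 0,"gripper": -1},{"dx": 0,"dy": 0,"dz": -0.08,"ax": 0,"ay": 0,"az": 0,"gripper": -1}]'

```text
time: 10.5
eef_pos: [0.4415, -0.2577, 0.1467]
tcp_rot: [0.186, 0.983, -0.0, 0.0]
contact_force: [-1.6, 1.7, 5.8]
opening: -0.005
finger_force: 3.2
```

Emit:
jog_arm --increments '[{"dx": 0,"dy": 0,"dz": -0.02,"ax": 0,"ay": 0,"az": 0,"gripper": -1},{"dx": 0,"dy": 0,"dz": -0.02,"ax": 0,"ay": 0,"az": 0,"gripper": -1}]'

```text
time: 10.7
eef_pos: [0.4416, -0.258, 0.1454]
tcp_rot: [0.186, 0.983, -0.001, 0.0]
contact_force: [-3.3, 1.5, 10.1]
opening: -0.001
finger_force: 5.6
```

Emit:
jog_arm --increments '[{"dx": 0,"dy": 0,"dz": -0.02,"ax": 0,"ay": 0,"az": 0,"gripper": -1},{"dx": 0,"dy": 0,"dz": -0.04,"ax": 0,"ay": 0,"az": 0,"gripper": -1},{"dx": 0,"dy": 0,"dz": -0.04,"ax": 0,"ay": 0,"az": 0,"gripper": -1}]'

```text
time: 11.0
eef_pos: [0.442, -0.2584, 0.1406]
tcp_rot: [0.186, 0.983, -0.001, 0.001]
contact_force: [0.5, 0.6, -0.9]
opening: -0.001
finger_force: 0.0
```

```bash
python3 chk.py pics/w6.png
```

```text
wrist disc 26459 slope [ 0.008 -0.002] z 0.0843 c ((0.43901553750038147, -0.2553093731403351), 0.06676673889160156)
wrist knob [ 0.4326 -0.253   0.1175] ((0.43709731101989746, -0.2547776401042938), 0.013932614587247372)
top disc 1515 slope [-0.    -0.005] z 0.086 c ((0.4396314024925232, -0.25363725423812866), 0.06690949201583862)
top knob [ 0.4344 -0.2464  0.1168] ((0.43533170223236084, -0.2461114078760147), 0.009543290361762047)
tub wall 433 [ 0.43817459 -0.25475975] 0.0021721680239039118
11.0 [ 0.44198722 -0.25835714  0.14059603] [ 1.85817880e-01  9.82582742e-01 -9.27116420e-04  1.41833465e-03] [ 0.45237199  0.5964671  -0.9047144 ]
```

It snapped: the disc is level at z of about 0.084. One more light centred press to confirm, then retreat.

Emit:
jog_arm --increments '[{"dx": -0.02,"dy": 0.02,"dz": 0,"ax": 0,"ay": 0,"az": 0,"gripper": -1},{"dx": -0.02,"dy": 0.02,"dz": -0.04,"ax": 0,"ay": 0,"az": 0,"gripper": -1},{"dx": -0.02,"dy": 0.02,"dz": -0.07,"ax": 0,"ay": 0,"az": 0,"gripper": -1},{"dx": -0.02,"dy": 0.02,"dz": -0.07,"ax": 0,"ay": 0,"az": 0,"gripper": -1}]'

```text
time: 11.55
eef_pos: [0.4417, -0.2579, 0.1393]
tcp_rot: [0.185, 0.983, -0.002, 0.003]
contact_force: [-10.7, 6.4, 41.6]
opening: -0.003
finger_force: 20.0
```

Emit:
jog_arm --increments '[{"dx": 0,"dy": 0,"dz": 0.1,"ax": 0,"ay": 0,"az": 0,"gripper": -1},{"dx": 0,"dy": 0,"dz": 0.3,"ax": 0,"ay": 0,"az": 0,"gripper": -1},{"dx": 0,"dy": 0,"dz": 0.7,"ax": 0,"ay": 0,"az": 0,"gripper": -1},{"dx": 0,"dy": 0,"dz": 1,"ax": 0,"ay": 0,"az": 0,"gripper": -1},{"dx": 0,"dy": 0,"dz": 1,"ax": 0,"ay": 0,"az": 0,"gripper": -1},{"dx": 0,"dy": 0,"dz": 1,"ax": 0,"ay": 0,"az": 0,"gripper": -1}]'

```text
time: 12.15
eef_pos: [0.4385, -0.2549, 0.2497]
tcp_rot: [0.186, 0.983, -0.0, 0.0]
contact_force: [-0.2, 0.4, 0.1]
opening: 0.003
finger_force: 0.0
```

```bash
python3 chk.py pics/w7.png
```

```text
wrist disc 12862 slope [-0.001  0.001] z 0.0836 c ((0.43883246183395386, -0.2552923262119293), 0.06664767116308212)
wrist knob [ 0.4386 -0.2553  0.1136] ((0.43901318311691284, -0.2557019293308258), 0.013827823102474213)
top disc 2352 slope [0. 0.] z 0.0857 c ((0.4391157329082489, -0.25383293628692627), 0.06690026819705963)
top knob [ 0.4387 -0.2539  0.1155] ((0.4390774369239807, -0.25446927547454834), 0.014050745405256748)
tub wall 424 [ 0.43802386 -0.25477697] 0.00218058911362107
12.15 [ 0.43850458 -0.25486469  0.24967412] [ 1.85784476e-01  9.82590506e-01 -1.05997711e-04  1.25031657e-04] [-0.23642523  0.39904007  0.06190938]
```

View pics/s_w7.png

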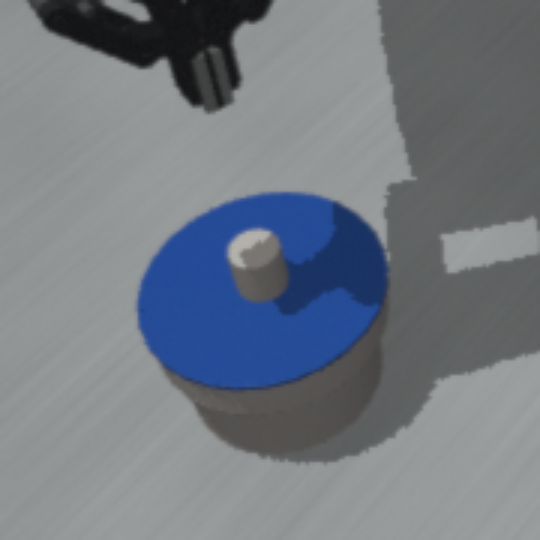

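The lid at (262,290) in the crop lies flat on the rim all round. The disc is at z = 0.084 with zero slope, centred on the tub to about 1 mm, and the gripper is clear. Handing in.

```bash
python3 -c "
from plant import job
print(job.sign_off())"
```

```text
the job is handed in; nothing more can be done
None
```

The 134 mm blue lid is snapped flat on the carrot tub and released, and the job is handed in at about 12 s; one press reached 41.6 N at the wrist (limit 120 N), through the fingertips, and I kept clear of the lime tub and red lid but did not re-measure them.

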